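Brace a frozen sample bottle with the twist-lock bar

ROBOT

A 6-joint arm with a two-finger parallel gripper is mounted at the origin on the work surface. World frame = base frame: x ahead of the robot, y to its left, z up, the work surface at z = 0. Lengths are in m, angles in rad, forces in N, time in s.
With the tool pointing down it reaches from about 0.35 to 0.975 m from the base axis. Payload 7.1 kg.
Tool frame: the origin (TCP) lies midway between the tips of the shut fingers; the grasp point (between the pads) lies 19 mm behind it; z points along the fingers, y is the direction in which the jaws open and shut (so a half turn about z gives the same grasp; the last joint's range is limited). The gripper opens to 88 mm and grips with 3 to 60 N. Pads are 20 mm wide; open, the fingers measure 115 mm over their backs; the gripper's body (75 mm by 178 mm) begins 61 mm behind the grasp point.
Start: joints at [-1.268, 0.423, 1.63, -0, 1.089, -0.019], TCP at [0.198, -0.593, 0.223] pointing down, gripper open.
Joint ranges: [-3, 3], [-0.9, 2.11], [0.09, 2.58], [-1.31, 4.45], [0.11, 2.69], [-2.54, 2.54]. Speed limits (rad/s): [2.39, 2.39, 3.01, 3.14, 3.14, 3.14].

INTERFACE

Orientations are given as a unit quaternion [w, x, y, z].
In Python, from rig import * gives the robot as it stands.
- The arm moves only by the tool move_arm, never from a script. Its argument "plan" is one flat list of numbers, 4 for each row, row after row: the shift along the tool's x, y, z in units of 250 mm (1.0 is 250 mm), then the turn about the tool's z in units of pi/4 rad (1.0 is pi/4 rad). A call has 1 to 12 rows; each row shifts and turns the pose as measured when the row begins, along the tool's axes as they then stand; what a row does not reach is not made up. A row lasts 1/8 s, in which the tool goes at most 62.5 mm and 10.7 degrees, less where a joint would pass 70% of its speed; a pose out of reach is approached as far as the arm can. A call with a number of a shift or a turn outside -1 to 1 is refused whole. A call with a gripper value outside its range is refused whole. "fingers" is the opening in per cent of the stroke, from 0 (shut) to 100 (fully open), set as the call begins (left out, the last holds). The fingers move at their own pace and stop on an object; "grip_force" is the grip in N (left out, the last holds). Time passes only in rows, so rows that do not move let the fingers close. It gives the time, the measured TCP pose, the force and the opening at its end, in the units of the state.
- get_state(): the state, without advancing time (a new reading comes with each control period).
- grab_frame(name): name is "scene" or "top"; returns (picture, depth): 400x640x3 uint8, red, green, blue; 400x640 float32, m along the optical axis (not along the pixel's ray), 0 where there is no reading.
- camera_info(name): a dict with "fovy" (degrees; the focal length in pixels is half the picture's height over the tangent of half this angle, whatever the lens; pixels are square), "cx", "cy" (the principal point, pixels), "camera_from_world" (4x4, takes a point from world to camera coordinates). Camera axes: x right, y up, looking along -z (the intrinsics and any distortion apply to the point x, -y, -z); pixel columns grow to the right and rows downward; lengths in m; the calibration is good to about 2 mm. A picture is of the moment at which its call begins. camera_info takes no time and is no camera call.
- hand_in(): hands the job in, once; it reports no verdict.
The state is a dict: "t": time; "joint_pos": joint angles; "qvel": joint speeds; "effort": joint torques, N m; "position": TCP position; "eef_rot": TCP orientation; "force": force on the tool from outside, world axes, zero at the start; "moment": the same for the moment, N m; "finger_gap": opening from 0.0 (shut) to 1.0 (fully open).
Only numpy, scipy, OpenCV 4.12 (cv2) and the standard library are available. Lean on these libraries where they do the work, as an engineer would, in place of code of your own. Each camera call takes 0.05 s, during which the arm holds its last target. There are 200 camera calls.

TASK

Brace the frosted bottle on the white carrier with the telescoping bar: swing the bar's red lever all the way over to unlock it, slide the inner section out until its black rubber foot just meets the bottle, then swing the lever all the way back so that it is locked again. Bring the foot up gently: the bottle must stay standing where it is, and the jar, the box and the other bottle on the bench are to be left alone.

Things in the scene. Friction and masses are not known exactly. Their poses are not given: they have to be found in the camera images.
- carrier: White base plate with blue rails, fixed to the bench; origin on the bench. 150 mm (x) by 590 mm (its y from -335 to +255), plate top 12 mm and rails (x = -70, +70 mm) 24 mm above the bench. Above it, at its x = 0 and 62 mm above the bench, the telescoping bar lies along its y axis
- extension: Inner section of the bar, a 19 mm tube sliding out 155 mm along the carrier's +y. Origin on the bar axis at the red lever's root (28 mm beyond the sleeve mouth when fully in; black collar 30 mm diameter there); axes as the carrier's. Unlocked it slides with about 2 N (push the lever's side) and stays where left; locked, the cam brakes it (about 10 N to drag it)
- lever (a joint): Twist of the inner section, rad. 0: locked, lever leaning 35 degrees from upright to the carrier's -x (robot's side); 0.61: upright; 1.22: fully unlocked, leaning 35 degrees to +x (away from the robot). A cam brakes the bar below about 0.6; there the lever needs about 3 to 6 N at the ball, elsewhere 1 to 3 N. It stays where left
- lever_ball (a point): Centre of the red ball (20 mm diameter) at the end of the red lever, a rod of 11 mm diameter square to the bar; 62 mm from the bar axis, straight out from the extension's origin. Push or pinch it from above
- foot_face (a point): Centre of the flat outer face of the swivelling black rubber foot (36 mm diameter) at the inner section's end, on the bar axis, 75 mm beyond the lever along the carrier's +y
- bottle: Bottle to brace: frosted, upright, brown sediment, foil shoulder and neck; 72 mm diameter, 130 mm high, straight-sided up to 91 mm. Origin at the centre of its underside, on the plate, in line with the bar within 3 mm. It stands 1 to 2 mm in front of the fixed end stop, so it cannot give way
- end_stop: Fixed steel plate 100 mm wide, 85 mm high and 6 mm thick, across the carrier behind the bottle; origin at the bottom centre of the face that looks at the bottle
- spare_bottle: Smaller frosted bottle, 64 mm diameter, 115 mm high, standing on the bench beyond the carrier; origin at the centre of its underside. Leave alone
- jar: Jar, 52 mm diameter, 60 mm high, standing on the bench beyond the carrier; origin at the centre of its underside. Leave alone
- label_box: Small cardboard box, 60 by 90 by 35 mm, on the bench beyond the carrier; origin at the centre of its underside. Leave alone
- sleeve_mouth (a point): Mouth of the bar's fixed grey outer sleeve, on the bar axis; axes as the carrier's. The sleeve (29 mm diameter, with black end collars up to 34 mm, on two blue blocks) runs 217 mm from here to the carrier's -y; the inner section comes out to +y
There are look-alikes about, which are no part of the job. What is shaped like the bottle but green or pink is not meant.

How it is judged:
On the way, in this order (a step that is already met when the one before it is completed fails the run):
1. the lever is swung well over to the unlocked side (value of joint lever above 0.95 rad), for 0.2 s.
2. with the bar still unlocked, the foot is brought up to the bottle (within 6 mm) (horizontal distance between foot_face and bottle below 0.042 m and value of joint lever above 0.65 rad), for 0.2 s.
At the end, for the whole second after the job is handed in: The lever is back on the locked side (within 0.2 rad of its locked stop), the foot's face touches the bottle or is within 6 mm of it (under 42 mm from the bottle's axis), and the bottle stands upright (within 0.06 rad), still, and within 12 mm of where it stood (value of joint lever below 0.2 rad and horizontal distance between foot_face and bottle below 0.042 m and angle between bottle's own z axis and vertical below 0.06 rad and distance of bottle from where it was at the start of the episode below 0.012 m and linear speed of bottle below 0.02 m/s and linear speed of extension below 0.01 m/s).
It fails at once if the bottle is pressed hard by the bar (over 40 N) (contact force between bottle and extension above 40 N).
It fails at once if the bottle is shifted (over 20 mm) or tipped (distance of bottle from where it was at the start of the episode above 0.02 m or angle between bottle's own z axis and vertical above 0.25 rad).
It fails at once if the other things are disturbed (moved over 30 mm) (distance of any of spare_bottle, jar, label_box from where it was at the start of the episode above 0.03 m).
It also fails if it takes over 54 s, if anything falls off the work surface, if the arm or the gripper's body presses on something with over 40 N, if the wrist force passes 120 N, or if a joint passes its speed limit or range.

## Working session

There is one attempt and no reset: what is moved stays moved. The work goes in short steps, Python scripts to look and compute and a tool call to move; the robot and the scene stay as the last step left them, time stands still between calls to the robot, and variables do not carry over. Pictures are saved under pics/ and viewed, on a budget of 10 in all, crops included, one or two more only if the job needs it, and the job is handed in when it is done.

Besides the shell and the picture viewer there is one more tool, called after "Request:" by a JSON object that holds its "fn" and its "kwargs", one argument or row to a line. move_arm: Moves the arm, as the interface text tells. Its arguments: {"type":"object","properties":{"plan":{"type":"array"},"fingers":{"type":"number"},"grip_force":{"type":"number"}},"required":["plan"]}

```bash
mkdir -p pics
cat > h.py <<'E'
from rig import *
import numpy as np, cv2
def save(n,f):
    p,d=grab_frame(n); cv2.imwrite('pics/'+f+'.png',p[:,:,::-1]); np.savez('pics/'+f,p=p,d=d); return p,d
def cam(n):
    i=camera_info(n); f=200/np.tan(np.radians(i['fovy'])/2); return f,i['cx'],i['cy'],np.array(i['camera_from_world'])
def ray(n,u,v):
    f,cx,cy,T=cam(n); R=T[:3,:3]; o=-R.T@T[:3,3]; return o,R.T@np.array([(u-cx)/f,-(v-cy)/f,-1.])
def onz(n,u,v,z):
    o,d=ray(n,u,v); return o+d*(z-o[2])/d[2]
def ondepth(n,u,v,dep):
    o,d=ray(n,u,v); return o+d*dep
def tri(a,b):
    (o1,d1),(o2,d2)=ray(*a),ray(*b)
    s=np.linalg.lstsq(np.c_[d1,-d2],o2-o1,rcond=None)[0]
    p,q=o1+d1*s[0],o2+d2*s[1]; return (p+q)/2,np.linalg.norm(p-q)
E
python3 - <<'E'
from h import *
for n in('scene','top'):
    save(n,n+'0'); i=camera_info(n); print({k:v for k,v in i.items() if k!='camera_from_world'}); T=cam(n)[3]; print(-T[:3,:3].T@T[:3,3], T[:3,:3].round(3).tolist())
print(get_state())
E
```

```text
{'fovy': 55.62062574209509, 'cx': 320.444821940974, 'cy': 202.24685747926594}
[ 0.90110206 -0.34162282  0.7181622 ] [[0.801, 0.599, 0.006], [-0.446, 0.59, 0.673], [0.399, -0.542, 0.74]]
{'fovy': 44.67120350069782, 'cx': 319.7858902486443, 'cy': 191.86833215026823}
[0.32971212 0.12485396 1.21857909] [[-0.005, -1.0, 0.012], [0.982, -0.003, 0.187], [-0.187, 0.013, 0.982]]
{'t': 0.1, 'joint_pos': array([-1.26799046e+00,  4.23750238e-01,  1.63063435e+00,  2.49122343e-05,
        1.08860506e+00, -1.89939368e-02]), 'qvel': array([-0.00143973, -0.00305995, -0.00324599,  0.00176706, -0.00055414,
       -0.00086404]), 'effort': array([ 1.95108032e-04, -5.45609057e+01, -2.74325395e+01,  6.44625351e-02,
        1.88079744e-02, -1.75389005e-05]), 'position': array([ 0.19755116, -0.59241011,  0.22198013]), 'eef_rot': array([-6.93037375e-04,  9.87084199e-01,  1.60200800e-01, -8.78677797e-05]), 'force': array([-0.3579298, -0.2327558, -0.2891429]), 'moment': array([-0.00060212, -0.0484341 ,  0.04952177]), 'finger_gap': 0.9994810589414113}
```

View pics/scene0.png

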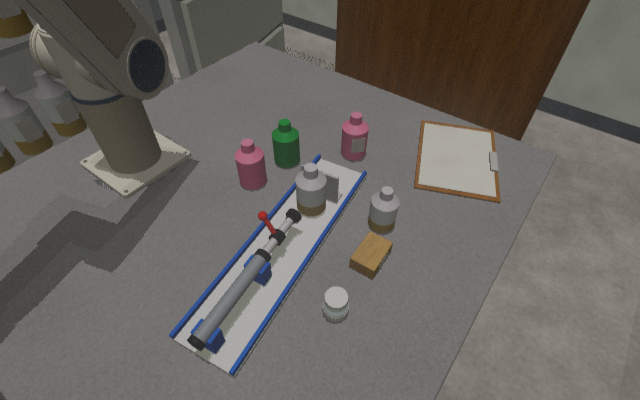

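View pics/top0.png

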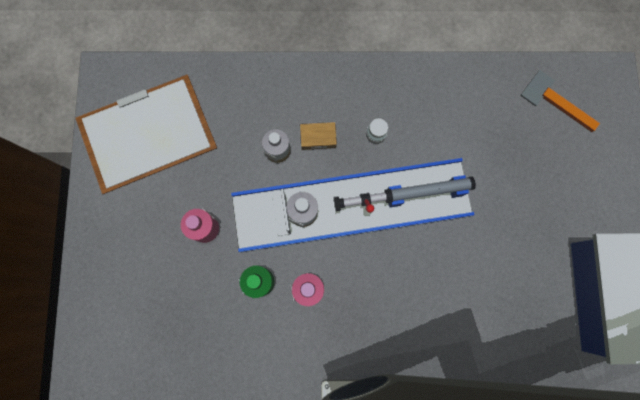

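The top view shows the carrier running left to right. The red ball is near top (369,208) / scene (263,216), and the black foot near top (339,203) / scene (293,215).

Bottle candidates:
- **Frosted on the carrier in front of the steel plate:** scene (311,190) / top (302,207). This one fits, being frosted, in line with the bar and at the end stop.
- **Smaller frosted on the bench:** scene (384,210) / top (275,145). This is the spare.
- **Pink and green bottles:** look-alikes.

I'll confirm with one crop while measuring.

```bash
cat > m.py <<'E'
from h import *
def red(n,p):
    h=cv2.cvtColor(p,cv2.COLOR_RGB2HSV); m=((h[...,0]<6)|(h[...,0]>175))&(h[...,1]>170)&(h[...,2]>80)
    k,l,s,c=cv2.connectedComponentsWithStats(m.astype(np.uint8)); i=1+np.argmax(s[1:,4]); return l==i,s[i]
def pts(n,p,d):
    f,cx,cy,T=cam(n); v,u=np.mgrid[:400,:640]; X=np.stack([(u-cx)/f*d,-(v-cy)/f*d,-d],-1); return (X-T[:3,3])@T[:3,:3]
def ball(n,p):
    m,s=red(n,p); m=cv2.morphologyEx(np.uint8(m),cv2.MORPH_OPEN,cv2.getStructuringElement(2,(5,5)))
    v,u=np.nonzero(m); return u.mean(),v.mean(),len(u),s[:4].tolist()
E
python3 - <<'E'
from m import *
F={n:(np.load(f'pics/{n}0.npz')['p'],np.load(f'pics/{n}0.npz')['d']) for n in('scene','top')}
b={n:ball(n,F[n][0]) for n in F}; print(b); print('ball',tri(('scene',*b['scene'][:2]),('top',*b['top'][:2])))
# rails in both views
for n in F:
    p,d=F[n]; X=pts(n,p,d); h=cv2.cvtColor(p,cv2.COLOR_RGB2HSV)
    m=(h[...,0]>105)&(h[...,0]<130)&(h[...,1]>150)&(h[...,2]>60)
    k,l,s,c=cv2.connectedComponentsWithStats(np.uint8(m))
    for i in range(1,k):
        if s[i,4]<100: continue
        v,u=np.nonzero(l==i); P=np.array([onz(n,a,e,.024)[:2] for a,e in zip(u,v)]); q=cv2.fitLine(P.astype(np.float32),cv2.DIST_HUBER,0,1e-3,1e-3).ravel()
        t=(P-q[2:])@q[:2]; print(n,s[i].tolist(),'dir',q[:2].round(4),'ang',np.degrees(np.arctan2(q[1],q[0])).round(2),'c',q[2:].round(4),'ends',(q[2:]+q[:2]*t.min()).round(4),(q[2:]+q[:2]*t.max()).round(4), 'z med',np.median(X[l==i][:,2]).round(4))
    # bottle body
    u0,u1,v0,v1=(292,330,160,215) if n=='scene' else (284,320,190,226)
    Q=X[v0:v1,u0:u1].reshape(-1,3); Q=Q[(Q[:,2]>.035)&(Q[:,2]<.1)]; print(n,'bottle',len(Q),Q.mean(0).round(4))
    from scipy.optimize import least_squares
    c0=Q[:,:2].mean(0); r=least_squares(lambda c:np.hypot(*(Q[:,:2]-c).T)-.036,c0,loss='soft_l1',f_scale=.002); print(r.x,np.abs(r.fun).mean())
for n,(u,v),(w,hh) in(('scene',(275,215),(65,60)),('top',(345,200),(65,60))):
    p=F[n][0][v-hh:v+hh,u-w:u+w,::-1]; F[n]=cv2.resize(p,None,fx=4 if 0 else 3,fy=3,interpolation=2)
cv2.imwrite('pics/crop.png',np.hstack([F['scene'],F['top']]))
E
```

```text
{'scene': (np.float64(261.875), np.float64(214.375), 32, [258, 212, 8, 7]), 'top': (np.float64(369.59375), np.float64(207.84375), 32, [367, 204, 7, 8])}
ball (array([ 0.5009768 , -0.00315932,  0.11899151]), np.float64(0.00019874631402894895))
scene [229, 171, 137, 203, 758] dir [ 0.1506 -0.9886] ang -81.34 c [ 0.6081 -0.0289] ends [0.5537 0.3282] [ 0.6421 -0.2522] z med 0.0236
scene [268, 184, 27, 35, 102] dir [ 0.1526 -0.9883] ang -81.22 c [0.445  0.1122] ends [0.435  0.1769] [0.4545 0.0505] z med 0.0235
scene [170, 222, 94, 115, 428] dir [ 0.1504 -0.9886] ang -81.35 c [ 0.4832 -0.1398] ends [0.4568 0.0336] [ 0.5034 -0.2728] z med 0.0236
scene bottle 687 [0.5238 0.1355 0.0697]
[0.50780731 0.15309207] 0.004934306132130863
top [232, 158, 230, 38, 636] dir [ 0.1509 -0.9885] ang -81.32 c [0.595  0.0438] ends [0.5515 0.3284] [ 0.6399 -0.2503] z med 0.0232
top [239, 212, 235, 39, 551] dir [ 0.1509 -0.9886] ang -81.32 c [0.4574 0.016 ] ends [0.413  0.3072] [ 0.5014 -0.272 ] z med 0.0232
top bottle 174 [0.4859 0.1694 0.0799]
[0.50571426 0.15762958] 0.003403271276053141
```

View pics/crop.png

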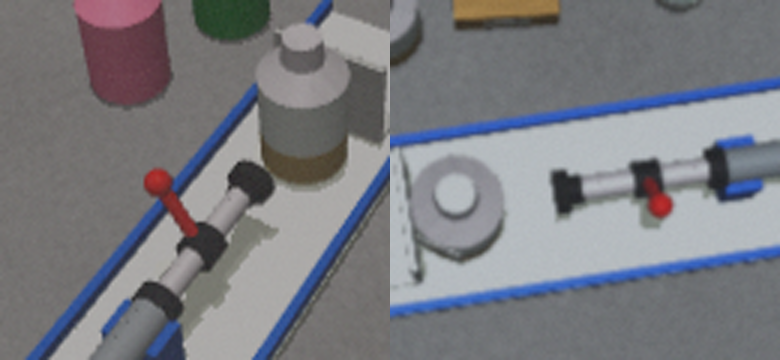

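The crop confirms the target: a frosted bottle with brown sediment, in line with the bar and in front of the steel plate. The lever leans to the robot's side, so it is locked. I'll pinch the ball with the jaws along the carrier's y. That needs the tool turned +9.75° first, after which tool x is carrier +x and tool y is carrier -y.

Request:
{"fn": "move_arm", "kwargs": {
  "plan": [0,0,0,0.217,0.14,-0.195,0,0,0.14,-0.195,0,0,0.14,-0.195,0,0,0.14,-0.195,0,0,0.14,-0.195,0,0,0.14,-0.195,0,0,0.14,-0.195,0,0,0.14,-0.195,0,0,0.14,-0.195,0,0,0.14,-0.195,0,0],
  "fingers": 70,
  "grip_force": 20
}}

```text
t: 1.48
position: [0.4794, -0.0463, 0.2208]
eef_rot: [-0.001, 0.998, 0.069, 0.0]
force: [0.4, -0.6, 0.2]
finger_gap: 0.702
```

Request:
{"fn": "move_arm", "kwargs": {
  "plan": [0.05,-0.08,0,-0.017,0.05,-0.078,0,0,0,0,0,0]
}}

```text
t: 1.85
position: [0.4997, 0.0019, 0.2202]
eef_rot: [-0.001, 0.997, 0.079, -0.0]
force: [0.2, 0.6, 0.2]
finger_gap: 0.7
```

```bash
cat >> m.py <<'E'
N=np.array([.9886,.1507]); S=np.array([-.1507,.9886])
def st():
    s=get_state(); p=s['position']; q=s['eef_rot']; f=s['force']
    print('t',round(s['t'],2),'tcp n,s,z',(p[:2]@N).round(4),(p[:2]@S).round(4),p[2].round(4),'xang',np.degrees(2*np.arctan2(q[2],q[1])).round(2),'F n,s,z',(f[:2]@N).round(1),(f[:2]@S).round(1),f[2].round(1),'gap mm',(88*s['finger_gap']).round(1)); return s
E
python3 - <<'E'
from m import *
st()
F={n:np.load(f'pics/{n}0.npz') for n in('scene','top')}
# bottle cap centre (two views), end stop, foot extents
for n,(u0,u1,v0,v1) in {'scene':(285,335,155,220),'top':(280,322,185,228)}.items():
    X=pts(n,F[n]['p'],F[n]['d'])[v0:v1,u0:u1].reshape(-1,3)
    c=X[(X[:,2]>.134)&(X[:,2]<.15)]; print(n,'cap',len(c),'n,s',(c[:,:2]@N).mean().round(4),(c[:,:2]@S).mean().round(4),'ext',np.ptp(c[:,:2]@N).round(4),np.ptp(c[:,:2]@S).round(4),np.median(c[:,2]))
    X=pts(n,F[n]['p'],F[n]['d']).reshape(-1,3); n_,s_=X[:,:2]@N,X[:,:2]@S
    b=X[(np.abs(n_-.525)<.018)&(s_>-.03)&(s_<.02)&(X[:,2]>.05)&(X[:,2]<.085)]; print(' foot s max/95',(b[:,:2]@S).max(),np.percentile(b[:,:2]@S,95),'n mid',np.median(b[:,:2]@N))
    e=(np.abs(n_-.525)<.048)&(s_>.09)&(s_<.14)&(X[:,2]>.07)&(X[:,2]<.093); print(' stop s',np.percentile(s_[e],[2,10,50,90]).round(4))
save('scene','s1'); p,d=np.load('pics/s1.npz').values()
E
```

```text
Traceback (most recent call last):
  File "m.py", line 13, in st
    print('t',round(s['t'],2),'tcp n,s,z',(p[:2]@N).round(4),(p[:2]@S).round(4),p[2].round(4),'xang',np.degrees(2*np.arctan2(q[2],q[1])).round(2),'F n,s,z',(f[:2]@N).round(1),(f[:2]@S).round(1),f[2].round(1),'gap mm',(88*s['finger_gap']).round(1)); return s
                                                                                                                                                                                                                         ^^^^^^^^^^^^^^^^^^^^^^^^^^
AttributeError: 'float' object has no attribute 'round'
```

```bash
sed -i "s/(88\*s\['finger_gap'\]).round(1)/round(88*s['finger_gap'],1)/" m.py
python3 - <<'E'
from m import *
st()
F={n:np.load(f'pics/{n}0.npz') for n in('scene','top')}
for n,(u0,u1,v0,v1) in {'scene':(285,335,155,220),'top':(280,322,185,228)}.items():
    X=pts(n,F[n]['p'],F[n]['d'])[v0:v1,u0:u1].reshape(-1,3)
    c=X[(X[:,2]>.134)&(X[:,2]<.15)]; print(n,'cap',len(c),'n,s',(c[:,:2]@N).mean().round(4),(c[:,:2]@S).mean().round(4),'ext',np.ptp(c[:,:2]@N).round(4),np.ptp(c[:,:2]@S).round(4),np.median(c[:,2]))
    X=pts(n,F[n]['p'],F[n]['d']).reshape(-1,3); n_,s_=X[:,:2]@N,X[:,:2]@S
    b=X[(np.abs(n_-.525)<.018)&(s_>-.03)&(s_<.02)&(X[:,2]>.05)&(X[:,2]<.085)]; print(' foot s max/95',(b[:,:2]@S).max(),np.percentile(b[:,:2]@S,95),'n mid',np.median(b[:,:2]@N))
    e=(np.abs(n_-.525)<.048)&(s_>.09)&(s_<.14)&(X[:,2]>.07)&(X[:,2]<.093); print(' stop s',np.percentile(s_[e],[2,10,50,90]).round(4))
E
```

```text
t 1.85 tcp n,s,z 0.4943 -0.0735 0.2202 xang 9.04 F n,s,z 0.3 0.5 0.2 gap mm 61.6
scene cap 136 n,s 0.5266 0.0712 ext 0.0294 0.0327 0.14105220803382904
 foot s max/95 -0.004762141401260055 -0.0066537004349405925 n mid 0.5313402088565164
 stop s [0.1092 0.1099 0.1115 0.1131]
top cap 153 n,s 0.5235 0.0744 ext 0.0295 0.0302 0.1411876899319238
 foot s max/95 -0.003429074546013034 -0.003763973562791803 n mid 0.5244902317810171
 stop s [0.0911 0.0952 0.1121 0.1169]
```

Request:
{"fn": "move_arm", "kwargs": {
  "plan": [-0.008,0.02,0.2,-0.008,0,0,0.2,0,0,0,0.1,0,0,0,0,0]
}}

```text
t: 2.35
position: [0.4979, -0.0057, 0.0927]
eef_rot: [-0.001, 0.997, 0.082, 0.0]
force: [-0.2, 0.0, 0.5]
finger_gap: 0.7
```

Run:
```python
from m import *
st(); p,d=save('scene','s1'); q,e=save('top','t1')
cv2.imwrite('pics/c1.png',cv2.resize(np.hstack([p[160:280,200:330],q[150:270,310:440]])[:,:,::-1],None,fx=3,fy=3,interpolation=2))
```

```text
t 2.35 tcp n,s,z 0.4914 -0.0807 0.0927 xang 9.39 F n,s,z -0.2 0.1 0.5 gap mm 61.6
```

View pics/c1.png

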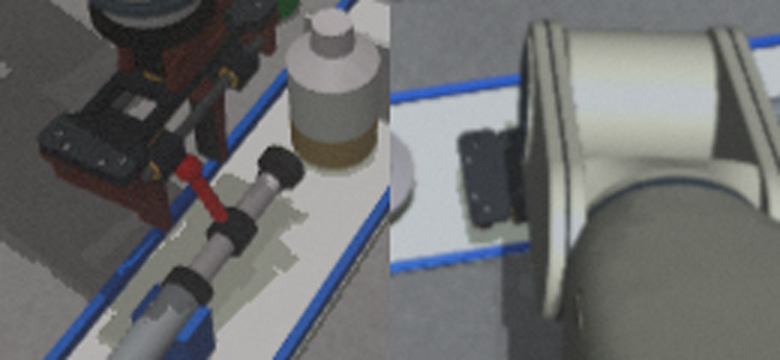

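The red ball sits between the open fingers (crop (190,165)). Closing on it.

Request:
{"fn": "move_arm", "kwargs": {
  "plan": [0,0,0,0.016,0,0,0,0,0,0,0,0,0,0,0,0,0,0,0,0,0,0,0,0],
  "fingers": 0,
  "grip_force": 25
}}

```text
t: 3.2
position: [0.5018, -0.0051, 0.0983]
eef_rot: [-0.001, 0.997, 0.075, 0.005]
force: [0.7, -2.6, -1.6]
finger_gap: 0.213
```

```bash
python3 -c "
from m import *
st()"
```

```text
t 3.2 tcp n,s,z 0.4953 -0.0807 0.0983 xang 8.6 F n,s,z 0.3 -2.6 -1.6 gap mm 18.7
```

Request:
{"fn": "move_arm", "kwargs": {
  "plan": [0.038,0,-0.022,0,0.041,0,-0.015,0,0.042,0,-0.008,0,0,0,0,0]
}}

```text
t: 3.7
position: [0.5312, -0.0008, 0.1082]
eef_rot: [-0.001, 0.997, 0.075, 0.002]
force: [0.6, 0.4, -4.0]
finger_gap: 0.209
```

```bash
python3 -c "
from m import *
st()"
```

```text
t 3.7 tcp n,s,z 0.525 -0.0808 0.1082 xang 8.6 F n,s,z 0.6 0.3 -4.0 gap mm 18.4
```

Request:
{"fn": "move_arm", "kwargs": {
  "plan": [0.043,0,0.004,0,0.042,0,0.011,0,0.039,0,0.018,0,0.025,0,0.016,0,0,0,0,0,0,0,0,0]
}}

```text
t: 4.45
position: [0.5716, 0.0054, 0.0968]
eef_rot: [-0.001, 0.997, 0.075, 0.003]
force: [-3.0, -0.5, 2.3]
finger_gap: 0.212
```

Run:
```python
from m import *
st(); p,d=save('scene','s2'); print(ball('scene',p))
cv2.imwrite('pics/c2.png',cv2.resize(p[150:290,200:360][:,:,::-1],None,fx=4,fy=4,interpolation=2))
```

```text
t 4.45 tcp n,s,z 0.5659 -0.0808 0.0968 xang 8.61 F n,s,z -3.0 -0.1 2.3 gap mm 18.6
(np.float64(nan), np.float64(nan), 0, [293, 227, 1, 1])m.py:9: RuntimeWarning: Mean of empty slice.
  v,u=np.nonzero(m); return u.mean(),v.mean(),len(u),s[:4].tolist()
  ret = ret.dtype.type(ret / rcount)
```

View pics/c2.png

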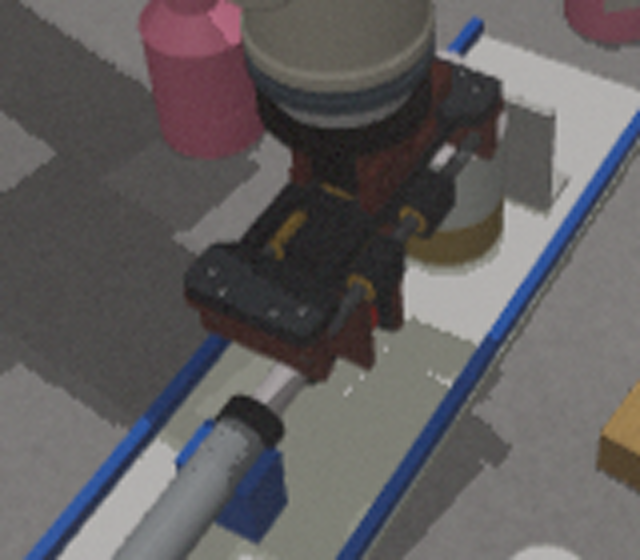

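The red ball is visible between the fingers on the far side (crop (375,315)). The ball travelled 71 mm and the force shows contact with the stop, so the lever is unlocked. Now sliding out, most of the way first.

Request:
{"fn": "move_arm", "kwargs": {
  "plan": [0,0,0,0,0,-0.03,0,0,0,-0.03,0,0,0,-0.03,0,0,0,-0.03,0,0,0,0,0,0]
}}

```text
t: 5.25
position: [0.5667, 0.0374, 0.0969]
eef_rot: [-0.001, 0.997, 0.075, 0.004]
force: [-0.8, 0.3, -0.6]
finger_gap: 0.212
```

```bash
python3 -c "
from m import *
st()"
```

```text
t 5.25 tcp n,s,z 0.5659 -0.0485 0.0969 xang 8.62 F n,s,z -0.7 0.5 -0.6 gap mm 18.6
```

Request:
{"fn": "move_arm", "kwargs": {
  "plan": [0,-0.007,0,0,0,-0.007,0,0,0,-0.006,0,0]
}}

```text
t: 5.62
position: [0.566, 0.0424, 0.0969]
eef_rot: [-0.001, 0.997, 0.075, 0.004]
force: [-1.8, -1.3, -2.0]
finger_gap: 0.214
```

Run:
```python
from m import *
st(); p,d=save('scene','s3')
cv2.imwrite('pics/c3.png',cv2.resize(p[150:250,250:360][:,:,::-1],None,fx=5,fy=5,interpolation=2))
```

```text
t 5.62 tcp n,s,z 0.5659 -0.0434 0.0969 xang 8.62 F n,s,z -1.9 -1.0 -2.0 gap mm 18.9
```

View pics/c3.png

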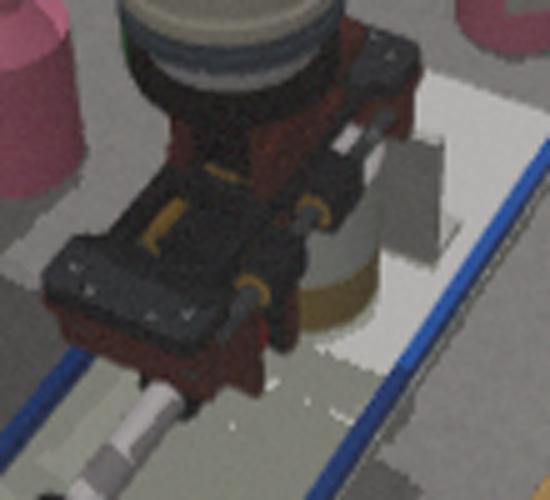

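The foot is hidden behind the gripper, so I'll go on in about 1 mm steps and watch the force (sliding drag about -1 to -2 N).

Request:
{"fn": "move_arm", "kwargs": {
  "plan": [0,-0.005,0,0,0,-0.005,0,0]
}}

```text
t: 5.92
position: [0.5656, 0.0449, 0.0969]
eef_rot: [-0.001, 0.997, 0.075, 0.004]
force: [-1.0, -1.8, -1.6]
finger_gap: 0.209
```

Request:
{"fn": "move_arm", "kwargs": {
  "plan": [0,-0.005,0,0]
}}

```text
t: 6.05
position: [0.5654, 0.0462, 0.0969]
eef_rot: [-0.001, 0.997, 0.075, 0.004]
force: [-0.4, -1.9, -0.9]
finger_gap: 0.21
```

Request:
{"fn": "move_arm", "kwargs": {
  "plan": [0,-0.005,0,0]
}}

```text
t: 6.18
position: [0.5652, 0.0475, 0.0969]
eef_rot: [-0.001, 0.997, 0.075, 0.004]
force: [-0.7, -1.1, -0.8]
finger_gap: 0.21
```

```bash
python3 -c "
from m import *
st()"
```

```text
t 6.17 tcp n,s,z 0.5659 -0.0382 0.0969 xang 8.61 F n,s,z -0.9 -1.0 -0.8 gap mm 18.5
```

Request:
{"fn": "move_arm", "kwargs": {
  "plan": [0,-0.004,0,0]
}}

```text
t: 6.3
position: [0.565, 0.0486, 0.0969]
eef_rot: [-0.001, 0.997, 0.075, 0.004]
force: [-1.5, -2.5, -1.8]
finger_gap: 0.209
```

Request:
{"fn": "move_arm", "kwargs": {
  "plan": [0,-0.004,0,0]
}}

```text
t: 6.42
position: [0.5649, 0.0491, 0.0969]
eef_rot: [-0.0, 0.997, 0.075, 0.004]
force: [-1.3, -6.9, -1.9]
finger_gap: 0.207
```

Run:
```python
from m import *
st()
p,d=save('top','t4'); X=pts('top',p,d)
for f in('top0','t4'):
    z=np.load(f'pics/{f}.npz'); X=pts('top',z['p'],z['d'])[185:228,280:322].reshape(-1,3); c=X[(X[:,2]>.134)&(X[:,2]<.15)]; print(len(c),(c[:,:2]@N).mean(),(c[:,:2]@S).mean(),(c[:,:2]@S).max())
a=np.load('pics/top0.npz')['p']; cv2.imwrite('pics/c4.png',cv2.resize(np.hstack([a[170:250,270:370],p[170:250,270:370]])[:,:,::-1],None,fx=4,fy=4,interpolation=2))
```

```text
t 6.42 tcp n,s,z 0.5659 -0.0366 0.0969 xang 8.64 F n,s,z -2.3 -6.7 -1.9 gap mm 18.3
153 0.523477006152018 0.07439174875134119 0.0894695795583952
154 0.5233830058987975 0.07485959190554027 0.08941339362329526
```

View pics/c4.png

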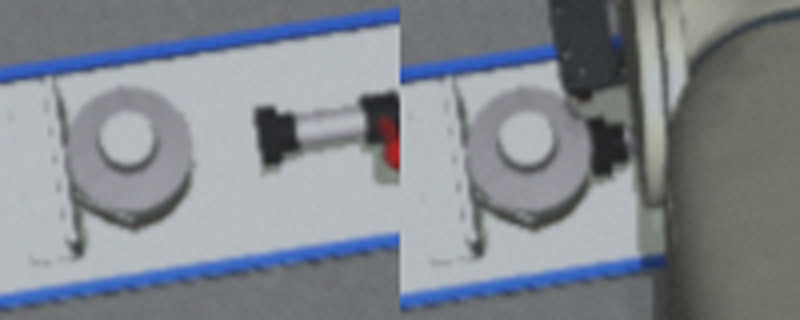

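The foot touches the bottle: the force stepped from -2 to -7 N, and the right half of the picture shows the foot against the bottle, which has not moved. Holding briefly, then swinging the lever back.

Request:
{"fn": "move_arm", "kwargs": {
  "plan": [0,0,0,0,0,0,0,0,0,0,0,0,-0.038,0,-0.022,0,-0.041,0,-0.015,0,-0.042,0,-0.008,0,-0.022,0,-0.001,0,0,0,0,0]
}}

```text
t: 7.48
position: [0.528, 0.0434, 0.109]
eef_rot: [-0.0, 0.997, 0.075, 0.005]
force: [-0.1, -0.9, -5.6]
finger_gap: 0.21
```

```bash
python3 -c "
from m import *
st()"
```

```text
t 7.47 tcp n,s,z 0.5285 -0.0366 0.109 xang 8.62 F n,s,z -0.3 -0.9 -5.6 gap mm 18.5
```

Request:
{"fn": "move_arm", "kwargs": {
  "plan": [-0.041,0,0.004,0,-0.042,0,0.011,0,-0.039,0,0.018,0,-0.028,0,0.018,0,0,0,0,0]
}}

```text
t: 8.1
position: [0.4923, 0.0381, 0.0981]
eef_rot: [-0.0, 0.997, 0.075, 0.01]
force: [3.8, -2.4, -7.7]
finger_gap: 0.21
```

```bash
python3 -c "
from m import *
st()"
```

```text
t 8.1 tcp n,s,z 0.4924 -0.0365 0.0981 xang 8.62 F n,s,z 3.4 -2.9 -7.7 gap mm 18.5
```

Request:
{"fn": "move_arm", "kwargs": {
  "plan": [-0.012,0,0.006,0,-0.008,0,0.003,0]
}}

```text
t: 8.35
position: [0.4904, 0.0378, 0.0968]
eef_rot: [-0.001, 0.997, 0.075, 0.013]
force: [5.2, -0.0, 5.2]
finger_gap: 0.208
```

Request:
{"fn": "move_arm", "kwargs": {
  "plan": [0,0,0,0,0,0,0,0,0,0,0,0,0,0,0,0],
  "fingers": 50
}}

```text
t: 8.85
position: [0.4876, 0.0382, 0.096]
eef_rot: [-0.001, 0.997, 0.075, 0.01]
force: [-0.1, -0.3, -0.6]
finger_gap: 0.502
```

Request:
{"fn": "move_arm", "kwargs": {
  "plan": [0,0,-0.15,0,0,0,-0.2,0,0,0,-0.2,0,-0.2,0.1,0,0,-0.2,0.1,0,0,-0.1,0.2,0,0,0,0.2,0,0,0,0.2,0,0,0,0,0,0]
}}

```text
t: 9.98
position: [0.3873, -0.1838, 0.2357]
eef_rot: [-0.001, 0.997, 0.076, 0.01]
force: [-0.2, 0.1, -0.2]
finger_gap: 0.501
```

Run:
```python
from m import *
st(); p,d=save('scene','s5'); q,e=save('top','t5')
b={'scene':ball('scene',p),'top':ball('top',q)}; print(b)
B=tri(('scene',*b['scene'][:2]),('top',*b['top'][:2])); print(B,'n,s',B[0][:2]@N,B[0][:2]@S)
X=pts('top',q,e)[185:228,280:322].reshape(-1,3); c=X[(X[:,2]>.134)&(X[:,2]<.15)]; print('cap',len(c),(c[:,:2]@N).mean(),(c[:,:2]@S).mean())
cv2.imwrite('pics/c5.png',cv2.resize(np.hstack([p[150:270,235:355],q[150:270,270:390]])[:,:,::-1],None,fx=3,fy=3,interpolation=2))
```

```text
t 9.97 tcp n,s,z 0.3552 -0.24 0.2357 xang 8.73 F n,s,z -0.2 0.1 -0.2 gap mm 44.1
{'scene': (np.float64(271.0), np.float64(201.5), 30, [268, 199, 8, 6]), 'top': (np.float64(351.5), np.float64(213.0), 30, [349, 209, 6, 8])}
(array([0.48951878, 0.03792582, 0.11523422]), np.float64(0.0008812532935160217)) n,s 0.4896536897405165 -0.03627701907381746
cap 153 0.523530283778895 0.07490499183341634
```

View pics/c5.png

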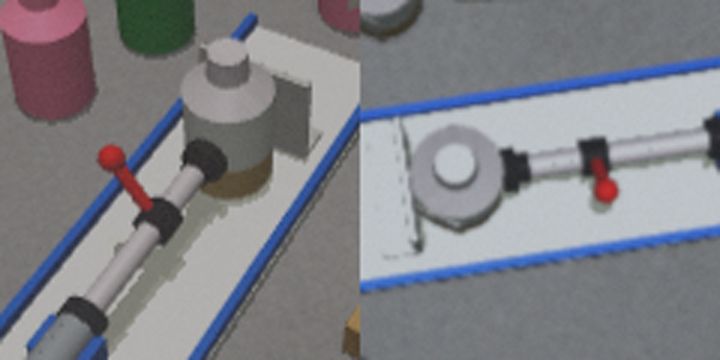

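The lever is fully back, with its ball at n = 0.4897, at least as far over as at the start. The foot is against the bottle, and the bottle's cap has moved about 0.5 mm.

```bash
python3 -c "
from rig import *
print(hand_in())"
```

```text
the job is handed in; nothing more can be done
None
```

The frosted bottle is braced and the lever is locked again. The job was handed in at about 10 s of the 54 s allowed, and no verdict was reported.

**What I did:** I pinched the red ball from above and swung the lever over to its unlocked stop. I slid the inner section out about 44 mm, taking the last few millimetres in 1 mm steps until the wrist force rose from about 2 N to 7 N. Then I swung the lever back to its stop, opened the fingers and backed the arm away.

**Last checks after backing away:**
- **Foot:** it sits against the bottle in both camera views.
- **Bottle:** it is upright, and its cap has moved about 0.5 mm.
- **Lever:** the ball is back on the locked side. It measured 5 mm further towards the robot and 4 mm lower than at the start. I put that down to measurement error or a fuller lock, and did not settle which.
- **Other things on the bench:** the arm did not go near the jar, the box or the spare bottle, but I did not measure their positions again afterwards.

**Disagreements:**
- **Foot contact:** it came about 3 mm further out than the cameras predicted.
- **First ball height:** it measured 119 mm against the 113 mm worked out from the task text. Neither difference affected the job.

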